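# Make up the lamp kit and the push-button kit

## Task

Make up the two kits: in the blue tray the wide silver cap flange down over the spigot, seated right home, then the black cap flange down on top of it over the same spigot, and the white LED board flat in the round pocket; in the yellow tray the brass bush flange down over the spigot, right home, and the green button board flat in the round pocket. Set everything down gently with no dropping, boards component side up, and leave the blue spare board, the plain tube and the screwdriver where they are.

Things in the scene. Friction and masses are not known exactly. Their poses are not given: they have to be found in the camera images.
- silver_cap: Bright silver turned end cap with a wide flange, 75 g: flange 60 mm diameter, 5 mm thick; barrel above it 38 mm diameter; 26 mm high in all. A 24 mm bore runs right through it (it goes over a 19 mm spigot). Stands flange down on the bench. Origin: centre of the flange's underside, z up along the axis; grip the barrel from above with the fingertips above the flange.
- black_cap: Black turned end cap with a smaller flange, 45 g: flange 48 mm diameter, 5 mm thick; barrel above it 34 mm diameter; 24 mm high in all. A 24 mm bore runs right through it (it goes over a 19 mm spigot). Stands flange down on the bench. Origin: centre of the flange's underside, z up along the axis; grip the barrel from above with the fingertips above the flange.
- brass_bush: Yellow brass flanged bush, 150 g: flange 54 mm diameter, 5 mm thick; barrel above it 32 mm diameter; 30 mm high in all. A 24 mm bore runs right through it (it goes over a 19 mm spigot). Stands flange down on the bench. Origin: centre of the flange's underside, z up along the axis; grip the barrel from above with the fingertips above the flange.
- led_board: White round LED board, 52 mm diameter, 35 g, eight small yellow LEDs round a black lens holder with a yellow disc on top. Backing disc 40 mm, 0 to 3 mm high; board 3 to 5 mm; small parts to 8.5 mm; the lens holder is a 24 mm cylinder at the centre, 5 to 19 mm high: grip it from above, fingertips above 9 mm. Origin: centre of underside, z up (component side).
- button_board: Green round board, 52 mm diameter, 35 g, five small push buttons round a plain black buzzer. Backing disc 40 mm, 0 to 3 mm high; board 3 to 5 mm; small parts to 8.5 mm; the buzzer is a 24 mm cylinder at the centre, 5 to 19 mm high: grip it from above, fingertips above 9 mm. Origin: centre of underside, z up (component side).
- blue_tray: Blue kit tray, fixed, 105 x 180 mm (its x, y), lip to z=0.010, turned up to 0.3 rad. Origin: centre of underside. Floor at z=0.004. White spigot at (0, -0.042): 19 mm diameter to z=0.041, then a cone to 6 mm at z=0.051. Round board pocket centred at (0, +0.044): the floor within a thin ring of 66 mm inner, 72 mm outer diameter, top at z=0.009. Both trays alike; either may be on the left.
- yellow_tray: Yellow kit tray, fixed, 105 x 180 mm (its x, y), lip to z=0.010, turned up to 0.3 rad. Origin: centre of underside. Floor at z=0.004. White spigot at (0, -0.042): 19 mm diameter to z=0.041, then a cone to 6 mm at z=0.051. Round board pocket centred at (0, +0.044): the floor within a thin ring of 66 mm inner, 72 mm outer diameter, top at z=0.009. Both trays alike; either may be on the left.
- spare_board: Blue round board, 52 mm diameter, 11 mm high, with a small steel socket at one edge: a spare, not needed, lies among the stock. Loose, leave it alone. Origin: centre of its underside.
- tube: Plain silver aluminium tube without flange, standing on end, 33 mm diameter, 35 mm high: not needed. Loose, leave it alone. Origin: centre of its underside.
- screwdriver: Screwdriver, 160 mm long, lying across the bench beyond the trays: not needed. Loose, leave it alone. Origin: below the middle of its length, x from handle to tip.
Mind the look-alikes: they are no part of the job. Leave any pink or purple look-alike of the silver_cap alone.

How it is judged:
By the outcome, as a careful person would: the job done as asked, in the order asked, and still so for the second after the job is handed in, with the robot touching nothing.
It also fails if it takes over 128 s, if anything falls off the work surface, if the arm or the gripper's body presses on something with over 40 N, if the wrist force passes 120 N, or if a joint passes its speed limit or range.

## Robot

A 6-joint arm with a two-finger parallel gripper is mounted at the origin on the work surface. World frame = base frame: x ahead of the robot, y to its left, z up, the work surface at z = 0. Lengths are in m, angles in rad, forces in N, time in s.
With the tool pointing down it reaches from about 0.35 to 0.875 m from the base axis. Payload 4.2 kg.
Tool frame: the origin (TCP) lies at the very end of the fingers, on their centre line; the grasp point (between the pads) lies 19 mm behind it; z points along the fingers, y is the line along which they close (so a half turn about z gives the same grasp; the last joint's range is limited). The gripper opens to 85 mm and grips with 20 to 120 N. Pads are 22 mm wide; open, the fingers measure 114 mm over their backs; the gripper's body (76 mm by 85 mm) begins 54 mm behind the grasp point. The pads swing forward as they close: fully open they stand 13 mm farther back than shut.
Start: joints at [1.505, 0.385, 0.008, 0, -1.194, -0.259], TCP at [0.199, 0.592, 0.231] pointing down, gripper open.
Joint ranges: [-3.14, 3.14], [-1.21, 2.06], [-1.07, 1.41], [-3.16, 2.05], [-2.99, -0.16], [-3.1, 3.1]. Speed limits (rad/s): [2.79, 2.79, 3.14, 3.14, 3.14, 3.14].

## Interface

Orientations are given as a unit quaternion [w, x, y, z].
In Python, from bench import * gives the robot as it stands. The module is installed in compiled form; this text tells all that it offers.
- The arm moves only by the tool carry_out, never from a script. Its argument "motion" is a list of rows, each a list of 2 entries, a list of its own where there are three numbers: the shift along the tool's x, y, z as a fraction of full scale, then the turn, a rotation vector about the tool's x, y, z as a fraction of full scale. In form: [[[x, y, z], [wx, wy, wz]], ...]. A call has 1 to 10 rows; each row shifts and turns the commanded pose from where the row before left it, along the tool's axes as they then stand; what a row does not reach is not made up. Full scale, the value 1, is 25 mm for a shift and 5 degrees for a turn. A row lasts 1/10 s, in which the tool goes at most 50 mm and 8.59 degrees, less where a joint would pass 70% of its speed; a pose out of reach is approached as far as the arm can. A call with a number of a shift or a turn outside -1 to 1 is refused whole. A call with a gripper value outside its range is refused whole. "hand" is the opening, from 0 (shut) to 1 (fully open), set as the call begins (left out, the last holds). The fingers move at their own pace and stop on an object; "grip_force" is the grip in N (left out, the last holds). Time passes only in rows, so rows that do not move let the fingers close. It gives the time, the measured TCP pose, the force, the opening and the grip force at its end, in the units of the state.
- get_obs(): the state, without advancing time (a new reading comes with each control period).
- grab_frame(name): name is "scene" or "top"; returns a dict with "img" (480x640x3 uint8, blue, green, red), "intrinsics" (3x3 intrinsics, pixels), "position" and "attitude" of the camera in the world. Camera axes: x right, y up, looking along -z (the intrinsics and any distortion apply to the point x, -y, -z); pixel columns grow to the right and rows downward; lengths in m; the calibration is good to about 2 mm. A picture is of the moment at which its call begins. There is no depth.
- finish_job(): hands the job in; it is judged then, once.
The state is a dict: "t": time; "q": joint angles; "qvel": joint speeds; "joint_torque": joint torques, N m; "tcp_pos": TCP position; "orientation": TCP orientation; "contact_force": force on the tool from outside, world axes, zero at the start; "torque": the same for the moment, N m; "finger_gap": finger opening in m; "grasp_force": force on a finger pad.
Only numpy, scipy, OpenCV 4.12 (cv2) and the standard library are available. Lean on these libraries where they do the work, as an engineer would, in place of code of your own. Each camera call takes 0.05 s, during which the arm holds its last target. There are 200 camera calls.

## Working session

There is one attempt and no reset: what is moved stays moved. The work goes in short steps, Python scripts to look and compute and a tool call to move; the robot and the scene stay as the last step left them, time stands still between calls to the robot, and variables do not carry over. Pictures are saved under pics/ and viewed, at most 14 in all, crops included, and the job is handed in when it is done.

Besides the shell and the picture viewer there is one more tool, called after "Call:" in YAML: its name, and indented under it one key for each argument. carry_out: Moves the arm, as the interface text tells. Its arguments: {"type":"object","properties":{"motion":{"type":"array","items":{"type":"array"}},"hand":{"type":"number"},"grip_force":{"type":"number"}},"required":["motion"]}

```bash
mkdir -p pics; python3 - <<'E'
from bench import *
import cv2,pickle
o=get_obs();print({k:(o[k]) for k in('t','tcp_pos','orientation','finger_gap')})
for n in('top','scene'):
    f=grab_frame(n);cv2.imwrite(f'pics/{n}0.png',f['img']);pickle.dump(f,open(n+'0.pkl','wb'));print(n,f['intrinsics'],f['position'],f['attitude'],f.keys())
E
```

```text
{'t': 0.0, 'tcp_pos': array([0.19923837, 0.59175203, 0.2301816 ]), 'orientation': array([ 1.12930438e-03,  9.86825066e-01, -1.61786869e-01, -1.49452748e-04]), 'finger_gap': 0.08563725589073665}
top [[538.98316496   0.         326.34033179]
 [  0.         538.98316496 232.20626753]
 [  0.           0.           1.        ]] [ 0.46376937 -0.00240709  1.05416404] [-0.69573742 -0.04449769  0.0381153   0.71590267] dict_keys(['img', 'intrinsics', 'position', 'attitude'])
scene [[547.35164801   0.         318.28961538]
 [  0.         547.35164801 241.29594338]
 [  0.           0.           1.        ]] [ 1.11450946 -0.42218876  0.7849731 ] [0.83446724 0.32830097 0.16011544 0.4126087 ] dict_keys(['img', 'intrinsics', 'position', 'attitude'])
```

View pics/top0.png

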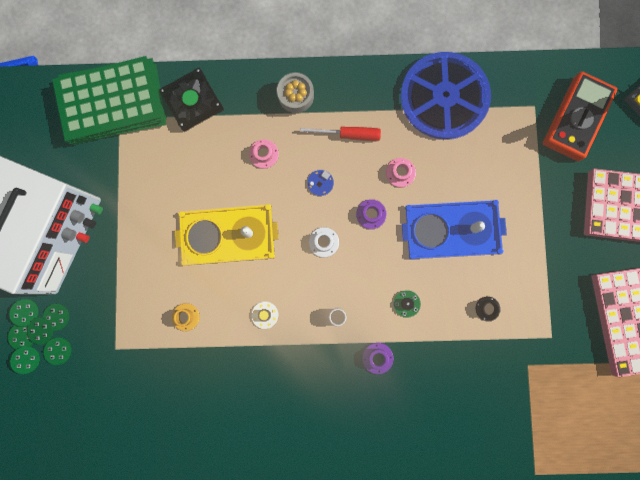

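View pics/scene0.png

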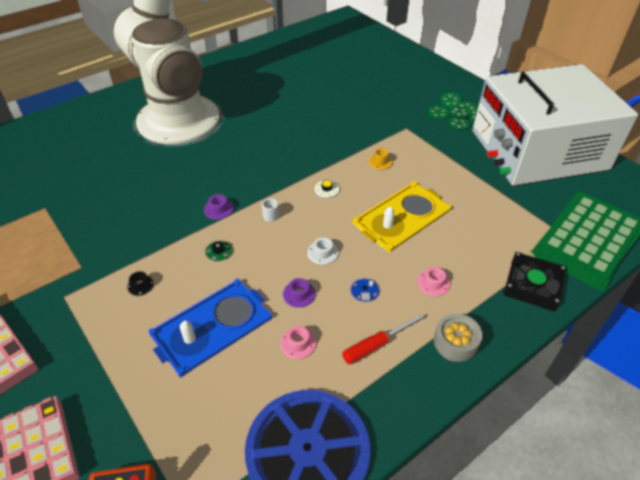

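```bash
cat > vis.py <<'E'
import numpy as np,cv2,pickle
from scipy.spatial.transform import Rotation as R
from scipy.optimize import fsolve
def rot(f): q=f['attitude'];return R.from_quat([q[1],q[2],q[3],q[0]])
def proj(f,P):
    p=rot(f).inv().apply(np.atleast_2d(P)-f['position']);p=p*[1,-1,-1]
    u=p@f['intrinsics'].T;return u[:,:2]/u[:,2:]
def back(f,uv,z):
    d=np.linalg.inv(f['intrinsics'])@[uv[0],uv[1],1];d=rot(f).apply(d*[1,-1,-1])
    return f['position']+d*(z-f['position'][2])/d[2]
A=np.linspace(0,2*np.pi,48,endpoint=False)
def model(rings): return np.vstack([np.c_[r*np.cos(A),r*np.sin(A),0*A+z] for r,z in rings])
def cent(h):
    m=cv2.moments(h.astype(np.float32));return np.array([m['m10'],m['m01']])/m['m00'],m['m00']
def locate(f,rings,test,seed,rad,z0=0):
    """hull-centroid match; returns xy, area ratio, hull"""
    img=f['img'];hsv=cv2.cvtColor(img,cv2.COLOR_BGR2HSV).astype(int)
    s=proj(f,[*seed,z0])[0]; m=test(*cv2.split(hsv.astype(np.int32))).astype(np.uint8)
    c=np.zeros_like(m);cv2.circle(c,tuple(int(v) for v in s),rad,1,-1);m&=c
    n,l,st,ce=cv2.connectedComponentsWithStats(m)
    k=1+np.argmax(st[1:,4]);pts=np.argwhere(l==k)[:,::-1].astype(np.float32)
    pts=np.vstack([pts+[a,b] for a in(-.5,.5) for b in(-.5,.5)]).astype(np.float32)
    h=cv2.convexHull(pts);c,a=cent(h);M=model(rings)
    hm=lambda p:cv2.convexHull(proj(f,M+[p[0],p[1],0]).astype(np.float32))
    p=np.array(seed,float)
    for _ in range(8):
        cm,am=cent(hm(p));p=p+(back(f,c,.01)-back(f,cm,.01))[:2]
    return p,a/am,hm(p)
low=lambda h,s,v:(s<50)&(v>90)
OBJ={ # rings, test, top-image seed px
'silver_cap':([(.03,0),(.03,.005),(.019,.026)],low,(323,243)),
'black_cap':([(.024,0),(.024,.005),(.017,.024)],lambda h,s,v:v<75,(487,309)),
'brass_bush':([(.027,0),(.027,.005),(.016,.03)],lambda h,s,v:(s>150)&(h<30),(186,318)),
'led_board':([(.026,.003),(.026,.005),(.012,.019)],lambda h,s,v:(s<50)&(v>90)|(v<60),(264,315)),
'button_board':([(.026,.003),(.026,.005),(.012,.019)],lambda h,s,v:(h>40)&(h<95)&(s>60)|(v<60),(406,304)),
'y_spig':([(.0095,.004),(.0095,.041),(.003,.051)],lambda h,s,v:(s<70)&(v>110),(247,233)),
'b_spig':([(.0095,.004),(.0095,.041),(.003,.051)],lambda h,s,v:(s<70)&(v>110),(478,228)),
'y_pock':([(.033,.004)],lambda h,s,v:s<90,(204,237)),
'b_pock':([(.033,.004)],lambda h,s,v:s<90,(431,231)),
'tube':([(.0165,0),(.0165,.035)],low,(337,317))}
E
python3 - <<'E'
from vis import *
F={n:pickle.load(open(n+'0.pkl','rb')) for n in('top','scene')}
for n in F: print(n,proj(F[n],[[0,0,0],[.199,.592,.231]]).round())
im={n:cv2.resize(F[n]['img'],None,fx=4,fy=4,interpolation=cv2.INTER_CUBIC) for n in F}
for k,(r,t,px) in OBJ.items():
    z=r[-1][1] if 'spig' not in k else .045
    s=back(F['top'],px,z)[:2]
    for n in F:
        try:
            rad=13 if 'spig' in k else (26 if n=='top' else 30)
            p,a,h=locate(F[n],r,t,s,rad,r[len(r)//2][1] if 'spig' not in k else .025)
            cv2.polylines(im[n],[np.round((h+.5)*4).astype(np.int32)],True,(0,0,255),1)
            print(k,n,p.round(4),'area',round(a,2))
        except Exception as e: print(k,n,e)
a=im['top'][190*4:345*4,165*4:515*4];b=im['scene'][140*4:380*4,110*4:470*4]
cv2.imwrite('pics/ov_top.png',cv2.resize(a,(800,354),interpolation=cv2.INTER_AREA));cv2.imwrite('pics/ov_scene.png',cv2.resize(b,(800,533),interpolation=cv2.INTER_AREA))
E
```

```text
top [[338. 549.]
 [-67. 488.]]
scene [[178. 118.]
 [420. -11.]]
silver_cap top [0.5684 0.0115] area 1.05
silver_cap scene [0.567  0.0111] area 1.05
black_cap top [ 0.4311 -0.2998] area 0.88
black_cap scene [ 0.43   -0.3001] area 0.84
brass_bush top [0.4309 0.2824] area 0.92
brass_bush scene [0.4295 0.2817] area 0.94
led_board top [0.4307 0.1289] area 1.08
led_board scene [0.4336 0.1266] area 0.94
button_board top [ 0.4445 -0.1457] area 1.03
button_board scene [ 0.4442 -0.1459] area 0.98
y_spig top [0.59   0.1591] area 0.96
y_spig scene [0.5889 0.1581] area 1.0
b_spig top [ 0.5872 -0.2848] area 1.09
b_spig scene [ 0.5844 -0.2853] area 0.98
y_pock top [0.5862 0.2465] area 0.96
y_pock scene [0.5827 0.2467] area 0.82
b_pock top [ 0.5853 -0.1995] area 1.0
b_pock scene [ 0.5817 -0.1986] area 0.88
tube top [ 0.4239 -0.0106] area 1.11
tube scene [ 0.4205 -0.011 ] area 1.15
```

View pics/ov_top.png

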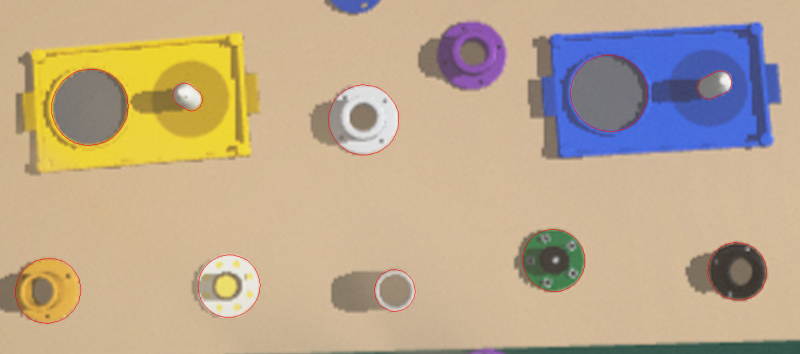

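View pics/ov_scene.png

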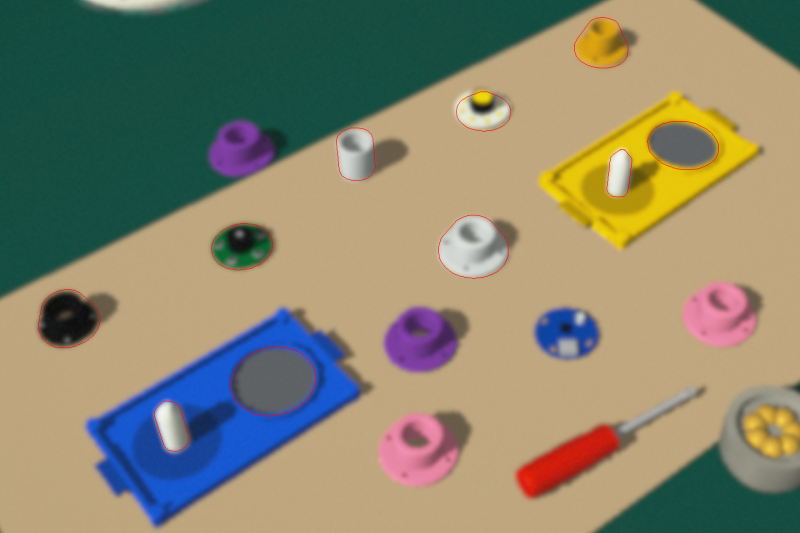

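The top overlay (red outlines) fits every part and pocket. The silver cap is at top pixel (323,243), the black cap at (487,309), and the yellow tray is on the left. First I square the tool to the world axes, then head for the silver cap.

Call:
carry_out:
  motion:
    - [[0,0,0],[0,0,-0.93]]
    - [[0,0,0],[0,0,-0.93]]
    - [[0,0,0],[0,0,-0.93]]
    - [[0,0,0],[0,0,-0.94]]
    - [[0.6,1,0],[0,0,0]]
    - [[0.6,1,0],[0,0,0]]
    - [[0.6,1,0],[0,0,0]]
    - [[0.6,1,0],[0,0,0]]
    - [[0.6,1,0],[0,0,0]]
    - [[0.6,1,0],[0,0,0]]
  hand: 1
  grip_force: 40

```text
t: 1.1
tcp_pos: [0.2898, 0.441, 0.2309]
orientation: [0.0, 1.0, 0.0, -0.0]
contact_force: [0.6, 0.4, 0.2]
finger_gap: 0.0855
grasp_force: 0.0
```

Call:
carry_out:
  motion:
    - [[0.7,1,0],[0,0,0]]
    - [[0.7,1,0],[0,0,0]]
    - [[0.7,1,0],[0,0,0]]
    - [[0.7,1,0],[0,0,0]]
    - [[0.7,1,0],[0,0,0]]
    - [[0.7,1,0],[0,0,0]]
    - [[0.7,1,0],[0,0,0]]
    - [[0.7,1,0],[0,0,0]]
    - [[0.7,1,0],[0,0,0]]
    - [[0.7,1,0],[0,0,0]]

```text
t: 2.1
tcp_pos: [0.465, 0.1912, 0.231]
orientation: [0.0, 1.0, 0.0, -0.0]
contact_force: [0.9, 0.3, -0.1]
finger_gap: 0.0855
grasp_force: 0.0
```

Call:
carry_out:
  motion:
    - [[0.6,1,0.5],[0,0,0]]
    - [[0.6,1,0.5],[0,0,0]]
    - [[0.6,1,0.5],[0,0,0]]
    - [[0.6,1,0.5],[0,0,0]]
    - [[0.6,1,0.5],[0,0,0]]
    - [[0.6,1,0.5],[0,0,0]]
    - [[0.5,0.6,0.5],[0,0,0]]
    - [[0.2,0.4,0.5],[0,0,0]]
    - [[0,0.2,0],[0,0,0]]
    - [[0,0,0],[0,0,0]]

```text
t: 3.1
tcp_pos: [0.5718, 0.0123, 0.131]
orientation: [0.0, 1.0, 0.0, -0.001]
contact_force: [0.3, -0.2, 0.6]
finger_gap: 0.0858
grasp_force: 0.0
```

Call:
carry_out:
  motion:
    - [[-0.16,0.04,1],[0,0,0]]
    - [[0,0,1],[0,0,0]]
    - [[0,0,1],[0,0,0]]
    - [[0,0,0.8],[0,0,0]]
    - [[0,0,0.5],[0,0,0]]
    - [[0,0,0.4],[0,0,0]]
    - [[0,0,0.26],[0,0,0]]
    - [[0,0,0],[0,0,0]]

```text
t: 3.9
tcp_pos: [0.5682, 0.0118, 0.0071]
orientation: [0.0, 1.0, 0.001, -0.0]
contact_force: [0.0, -0.0, 0.5]
finger_gap: 0.0851
grasp_force: 0.0
```

Call:
carry_out:
  motion:
    - [[0,0,0],[0,0,0]]
    - [[0,0,0],[0,0,0]]
    - [[0,0,0],[0,0,0]]
    - [[0,0,0],[0,0,0]]
    - [[0,0,0],[0,0,0]]
    - [[0,0,0],[0,0,0]]
    - [[0,0,0],[0,0,0]]
    - [[0,0,0],[0,0,0]]
  hand: 0
  grip_force: 40

```text
t: 4.7
tcp_pos: [0.5689, 0.0116, 0.0082]
orientation: [-0.0, 1.0, 0.001, 0.001]
contact_force: [-0.6, -0.7, 6.2]
finger_gap: 0.0355
grasp_force: 40.2
```

Call:
carry_out:
  motion:
    - [[0,0,-0.3],[0,0,0]]
    - [[0,0,-0.6],[0,0,0]]
    - [[0,0,-0.8],[0,0,0]]
    - [[0,0,-0.8],[0,0,0]]
    - [[0,0,-0.3],[0,0,0]]
    - [[0,0,0],[0,0,0]]
    - [[0,0,0],[0,0,0]]

```text
t: 5.4
tcp_pos: [0.5676, 0.0115, 0.0766]
orientation: [-0.0, 1.0, 0.0, -0.001]
contact_force: [-0.2, -0.2, -1.7]
finger_gap: 0.0357
grasp_force: 40.1
```

```bash
python3 - <<'E'
from bench import *
import cv2,pickle,numpy as np
from vis import proj
o=get_obs();print(o['tcp_pos'],o['finger_gap'],o['grasp_force'])
F=[]
for n in('top','scene'):
    f=grab_frame(n);pickle.dump(f,open(n+'1.pkl','wb'));c=proj(f,o['tcp_pos'])[0];print(n,c)
    x,y=(c-60).astype(int);F.append(cv2.resize(f['img'][y:y+120,x:x+120],(400,400),interpolation=cv2.INTER_CUBIC))
cv2.imwrite('pics/grip1.png',np.hstack(F))
E
```

```text
[0.56760771 0.01150118 0.07655028] 0.0357005499597023 40.13777922838926
top [322.84995171 238.34600174]
scene [323.23286224 224.83968819]
```

View pics/grip1.png

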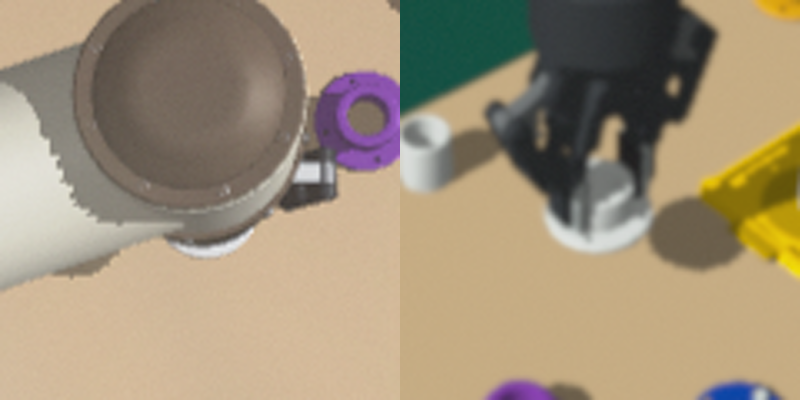

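Call:
carry_out:
  motion:
    - [[0,0.4,-0.2],[0,0,0]]
    - [[0,0.8,-0.2],[0,0,0]]
    - [[0.1,1,0],[0,0,0]]
    - [[0.1,1,0],[0,0,0]]
    - [[0.1,1,0],[0,0,0]]
    - [[0.1,1,0],[0,0,0]]
    - [[0.1,1,0],[0,0,0]]
    - [[0.1,1,0],[0,0,0]]
    - [[0.1,1,0],[0,0,0]]
    - [[0,1,0],[0,0,0]]

```text
t: 6.5
tcp_pos: [0.5857, -0.2201, 0.0869]
orientation: [0.0, 1.0, 0.0, -0.0]
contact_force: [0.0, -0.6, -0.8]
finger_gap: 0.0362
grasp_force: 40.1
```

Call:
carry_out:
  motion:
    - [[0,1,0],[0,0,0]]
    - [[0,0.8,0],[0,0,0]]
    - [[0,0.5,0],[0,0,0]]
    - [[0,0.3,0],[0,0,0]]
    - [[0,0,0],[0,0,0]]
    - [[0,0,0],[0,0,0]]

```text
t: 7.1
tcp_pos: [0.5859, -0.2829, 0.0872]
orientation: [-0.0, 1.0, 0.0, -0.0]
contact_force: [-0.2, -0.7, -1.1]
finger_gap: 0.0358
grasp_force: 40.1
```

```bash
cat > look.py <<'E'
import sys
from bench import *
import cv2,pickle,numpy as np
from vis import proj,A
def ring(f,c,r,z,col,im,S,off):
    p=proj(f,np.c_[c[0]+r*np.cos(A),c[1]+r*np.sin(A),0*A+z]);cv2.polylines(im,[np.round((p-off+.5)*S).astype(np.int32)],True,col,1)
def look(out,rings,names=('top','scene'),half=45,at=None):
    o=get_obs();t=o['tcp_pos'] if at is None else np.array(at);print(o['t'],o['tcp_pos'].round(4),o['finger_gap'],o['contact_force'].round(1));F=[]
    for n in names:
        f=grab_frame(n);c=proj(f,t)[0];off=np.clip((c-half).astype(int),0,[640-2*half,480-2*half]);S=400/(2*half)
        im=cv2.resize(f['img'][off[1]:off[1]+2*half,off[0]:off[0]+2*half],(400,400),interpolation=cv2.INTER_CUBIC)
        for c,r,z,col in rings: ring(f,c,r,z,col,im,S,off)
        F.append(im)
    cv2.imwrite('pics/'+out,np.hstack(F));return o
E
python3 - <<'E'
from look import *
t=get_obs()['tcp_pos']
look('sp1.png',[(t[:2],.03,t[2]-.0070,(0,0,255)),((.586,-.285),.0095,.041,(0,255,0)),((.586,-.285),.003,.051,(0,255,0))],names=('scene',))
E
```

```text
7.1 [ 0.5859 -0.2829  0.0872] 0.0358249936932879 [-0.2 -0.7 -1.1]
```

View pics/sp1.png

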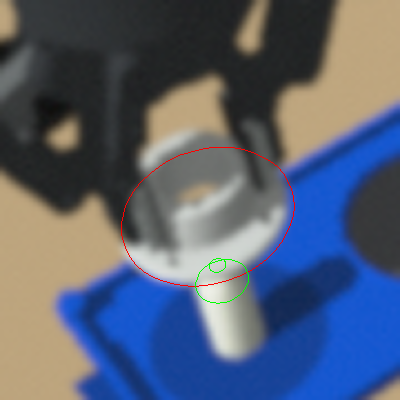

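Call:
carry_out:
  motion:
    - [[0,0.08,0.4],[0,0,0]]
    - [[0,0,0.6],[0,0,0]]
    - [[0,0,0.4],[0,0,0]]
    - [[0,0,0.2],[0,0,0]]
    - [[0,0,0.2],[0,0,0]]
    - [[0,0,0],[0,0,0]]

```text
t: 7.75
tcp_pos: [0.5858, -0.2852, 0.0416]
orientation: [-0.0, 1.0, 0.0, -0.001]
contact_force: [-0.4, 0.5, -1.2]
finger_gap: 0.0357
grasp_force: 40.1
```

Call:
carry_out:
  motion:
    - [[0,0,0.2],[0,0,0]]
    - [[0,0,0.2],[0,0,0]]
    - [[0,0,0.2],[0,0,0]]
    - [[0,0,0.2],[0,0,0]]
    - [[0,0,0],[0,0,0]]

```text
t: 8.25
tcp_pos: [0.5854, -0.2852, 0.0213]
orientation: [-0.0, 1.0, 0.0, -0.001]
contact_force: [-0.3, 0.5, -0.7]
finger_gap: 0.0361
grasp_force: 40.1
```

Call:
carry_out:
  motion:
    - [[0,0,0.14],[0,0,0]]
    - [[0,0,0.1],[0,0,0]]
    - [[0,0,0.06],[0,0,0]]
    - [[0,0,0.04],[0,0,0]]
    - [[0,0,0],[0,0,0]]
    - [[0,0,0],[0,0,0]]

```text
t: 8.85
tcp_pos: [0.5861, -0.2854, 0.0139]
orientation: [0.0, 1.0, 0.0, 0.0]
contact_force: [-0.7, 0.1, -0.9]
finger_gap: 0.0357
grasp_force: 40.1
```

Call:
carry_out:
  motion:
    - [[0,0,0.04],[0,0,0]]
    - [[0,0,0],[0,0,0]]
    - [[0,0,0.03],[0,0,0]]
    - [[0,0,0],[0,0,0]]

```text
t: 9.25
tcp_pos: [0.5861, -0.2855, 0.0123]
orientation: [0.0, 1.0, 0.0, 0.0]
contact_force: [-1.2, -0.0, 1.0]
finger_gap: 0.0357
grasp_force: 40.2
```

Call:
carry_out:
  motion:
    - [[0,0,0.03],[0,0,0]]
    - [[0,0,0],[0,0,0]]
    - [[0,0,0],[0,0,0]]

```text
t: 9.55
tcp_pos: [0.5862, -0.2854, 0.0122]
orientation: [0.0, 1.0, 0.001, 0.0]
contact_force: [-1.7, 1.4, 5.5]
finger_gap: 0.0359
grasp_force: 40.7
```

Call:
carry_out:
  motion:
    - [[0,0,0],[0,0,0]]
    - [[0,0,0],[0,0,0]]
    - [[0,0,0],[0,0,0]]
    - [[0,0,0],[0,0,0]]
    - [[0,0,0],[0,0,0]]
  hand: 0.7

```text
t: 10.05
tcp_pos: [0.586, -0.2854, 0.0111]
orientation: [-0.0, 1.0, 0.0, -0.0]
contact_force: [0.8, -0.9, -0.5]
finger_gap: 0.06
grasp_force: 0.0
```

Call:
carry_out:
  motion:
    - [[0,0,-0.3],[0,0,0]]
    - [[0,0,-0.6],[0,0,0]]
    - [[0,0,-1],[0,0,0]]
    - [[0,0,-1],[0,0,0]]
    - [[-1,0,-1],[0,0,0]]
    - [[-1,0,0],[0,0,0]]
    - [[-1,0,0],[0,0,0]]
    - [[-1,0,0],[0,0,0]]
    - [[-1,0.3,0],[0,0,0]]
    - [[-1,0.3,0],[0,0,0]]

```text
t: 11.05
tcp_pos: [0.4356, -0.3007, 0.1106]
orientation: [0.001, 1.0, 0.001, 0.001]
contact_force: [0.1, -0.3, 0.1]
finger_gap: 0.0599
grasp_force: 0.0
```

```bash
python3 - <<'E'
from look import *
look('seat1.png',[((.586,-.285),.03,.009,(0,0,255)),((.586,-.285),.019,.03,(0,255,0))],at=(.586,-.285,.02))
E
```

```text
11.05 [ 0.4356 -0.3007  0.1106] 0.05990523986737662 [ 0.1 -0.3  0.1]
```

View pics/seat1.png

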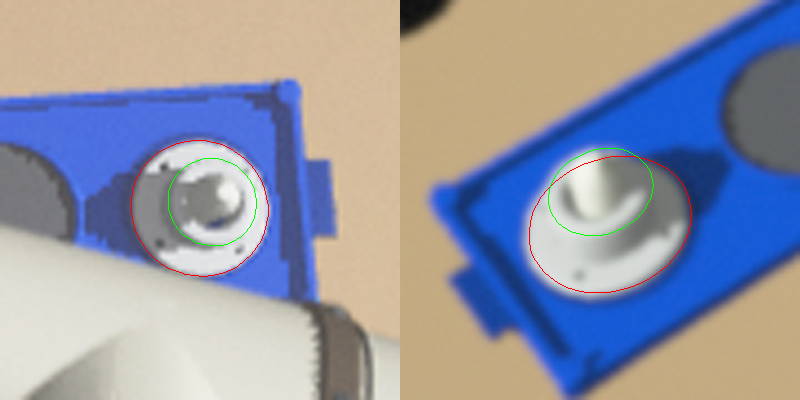

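The silver cap is seated flat and home, with the rings matching in the top view around pixel (200,208) of the crop. Next is the black cap.

Call:
carry_out:
  motion:
    - [[-0.18,-0.04,1],[0,0,0]]
    - [[0,0,1],[0,0,0]]
    - [[0,0,1],[0,0,0]]
    - [[0,0,0.5],[0,0,0]]
    - [[0,0,0.4],[0,0,0]]
    - [[0,0,0.22],[0,0,0]]
    - [[0,0,0],[0,0,0]]
    - [[0,0,0],[0,0,0]]

```text
t: 11.95
tcp_pos: [0.4322, -0.2998, 0.0065]
orientation: [0.0, 1.0, 0.0, 0.001]
contact_force: [-0.7, 1.1, 0.8]
finger_gap: 0.0597
grasp_force: 0.0
```

Call:
carry_out:
  motion:
    - [[0,0,0],[0,0,0]]
    - [[0,0,0],[0,0,0]]
    - [[0,0,0],[0,0,0]]
    - [[0,0,0],[0,0,0]]
    - [[0,0,0],[0,0,0]]
    - [[0,0,0],[0,0,0]]
  hand: 0

```text
t: 12.55
tcp_pos: [0.4321, -0.2997, 0.0069]
orientation: [0.0, 1.0, 0.001, 0.001]
contact_force: [-0.3, 1.4, 6.1]
finger_gap: 0.0329
grasp_force: 39.5
```

Call:
carry_out:
  motion:
    - [[0,0,-0.4],[0,0,0]]
    - [[0,0,-0.8],[0,0,0]]
    - [[0,0,-1],[0,0,0]]
    - [[0.3,0,-1],[0,0,0]]
    - [[0.8,0,-0.8],[0,0,0]]
    - [[1,-0.2,0],[0,0,0]]
    - [[1,-0.2,0],[0,0,0]]
    - [[1,-0.1,0],[0,0,0]]
    - [[1,-0.08,0],[0,0,0]]
    - [[0.6,0,0],[0,0,0]]

```text
t: 13.55
tcp_pos: [0.5756, -0.2846, 0.1061]
orientation: [0.0, 1.0, 0.001, 0.0]
contact_force: [-0.7, 0.2, -0.6]
finger_gap: 0.0327
grasp_force: 39.8
```

Call:
carry_out:
  motion:
    - [[0.4,0,0],[0,0,0]]
    - [[0.1,0,0],[0,0,0]]
    - [[0,0,0.4],[0,0,0]]
    - [[0,0,0.2],[0,0,0]]
    - [[0,0,0],[0,0,0]]

```text
t: 14.05
tcp_pos: [0.5848, -0.2847, 0.0893]
orientation: [-0.001, 1.0, -0.0, -0.002]
contact_force: [-0.2, -0.2, 0.2]
finger_gap: 0.0329
grasp_force: 39.8
```

```bash
python3 - <<'E'
from look import *
t=get_obs()['tcp_pos']
look('sp2.png',[((t[0]-.001,t[1]),.024,t[2]-.007,(0,0,255)),((.587,-.285),.003,.051,(0,255,0))],names=('scene',))
E
```

```text
14.05 [ 0.5848 -0.2847  0.0893] 0.032852957615174344 [-0.2 -0.2  0.2]
```

View pics/sp2.png

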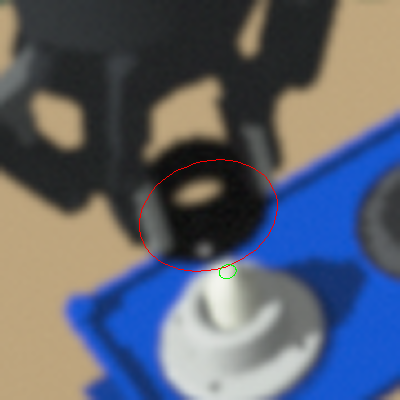

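Call:
carry_out:
  motion:
    - [[0.04,0,0.4],[0,0,0]]
    - [[0,0,0.5],[0,0,0]]
    - [[0,0,0.3],[0,0,0]]
    - [[0,0,0.2],[0,0,0]]
    - [[0,0,0.1],[0,0,0]]
    - [[0,0,0],[0,0,0]]

```text
t: 14.7
tcp_pos: [0.5874, -0.2849, 0.0528]
orientation: [-0.0, 1.0, 0.0, -0.0]
contact_force: [0.3, 0.1, -1.4]
finger_gap: 0.0328
grasp_force: 39.8
```

Call:
carry_out:
  motion:
    - [[0,0,0.16],[0,0,0]]
    - [[0,0,0.14],[0,0,0]]
    - [[0,0,0.12],[0,0,0]]
    - [[0,0,0.1],[0,0,0]]
    - [[0,0,0],[0,0,0]]
    - [[0,0,0],[0,0,0]]

```text
t: 15.3
tcp_pos: [0.5876, -0.2849, 0.0403]
orientation: [0.0, 1.0, 0.0, 0.0]
contact_force: [-0.2, -0.6, 0.4]
finger_gap: 0.0328
grasp_force: 39.8
```

Call:
carry_out:
  motion:
    - [[0,0,0.05],[0,0,0]]
    - [[0,0,0.04],[0,0,0]]
    - [[0,0,0],[0,0,0]]
    - [[0,0,0.03],[0,0,0]]
    - [[0,0,0],[0,0,0]]
    - [[0,0,0],[0,0,0]]

```text
t: 15.9
tcp_pos: [0.5875, -0.285, 0.0373]
orientation: [0.0, 1.0, 0.0, -0.0]
contact_force: [-0.2, 0.1, -0.2]
finger_gap: 0.033
grasp_force: 39.8
```

Call:
carry_out:
  motion:
    - [[0,0,0.03],[0,0,0]]
    - [[0,0,0],[0,0,0]]
    - [[0,0,0],[0,0,0]]

```text
t: 16.2
tcp_pos: [0.5877, -0.285, 0.0369]
orientation: [0.0, 1.0, 0.0, 0.0]
contact_force: [-0.6, 0.9, 2.5]
finger_gap: 0.033
grasp_force: 40.0
```

Call:
carry_out:
  motion:
    - [[0,0,0.02],[0,0,0]]
    - [[0,0,0],[0,0,0]]

```text
t: 16.4
tcp_pos: [0.5877, -0.2849, 0.0369]
orientation: [0.0, 1.0, 0.001, 0.0]
contact_force: [-1.6, 1.2, 4.4]
finger_gap: 0.0329
grasp_force: 40.3
```

Call:
carry_out:
  motion:
    - [[0,0,0],[0,0,0]]
    - [[0,0,0],[0,0,0]]
    - [[0,0,0],[0,0,0]]
    - [[0,0,0],[0,0,0]]
    - [[0,0,-0.3],[0,0,0]]
    - [[0,0,-0.6],[0,0,0]]
    - [[0,0,-1],[0,0,0]]
    - [[-0.4,0,-1],[0,0,0]]
    - [[-0.8,-0.5,-0.6],[0,0,0]]
    - [[-1,-1,0],[0,0,0]]
  hand: 0.7

```text
t: 17.4
tcp_pos: [0.5347, -0.2487, 0.1277]
orientation: [0.001, 1.0, -0.0, 0.004]
contact_force: [0.8, 0.8, 0.1]
finger_gap: 0.0598
grasp_force: 0.0
```

Call:
carry_out:
  motion:
    - [[-0.5,-1,0],[0,0,0]]
    - [[-0.5,-1,0],[0,0,0]]
    - [[-0.5,-1,0],[0,0,0]]
    - [[-0.5,-1,0],[0,0,0]]
    - [[-0.5,-1,0],[0,0,0]]
    - [[-0.5,-1,0],[0,0,0]]
    - [[-0.5,-1,0],[0,0,0]]
    - [[-0.5,-1,0],[0,0,0]]
    - [[0,-1,0],[0,0,0]]
    - [[0,-1,0],[0,0,0]]

```text
t: 18.4
tcp_pos: [0.4326, 0.0036, 0.1252]
orientation: [-0.0, 1.0, 0.001, 0.002]
contact_force: [-0.1, 0.4, 0.8]
finger_gap: 0.0595
grasp_force: 0.0
```

```bash
python3 - <<'E'
from look import *
look('seat2.png',[((.587,-.285),.024,.035,(0,0,255)),((.587,-.285),.017,.054,(0,255,0))],at=(.586,-.285,.03))
E
```

```text
18.4 [0.4326 0.0036 0.1252] 0.059547940850432565 [-0.1  0.4  0.8]
```

View pics/seat2.png

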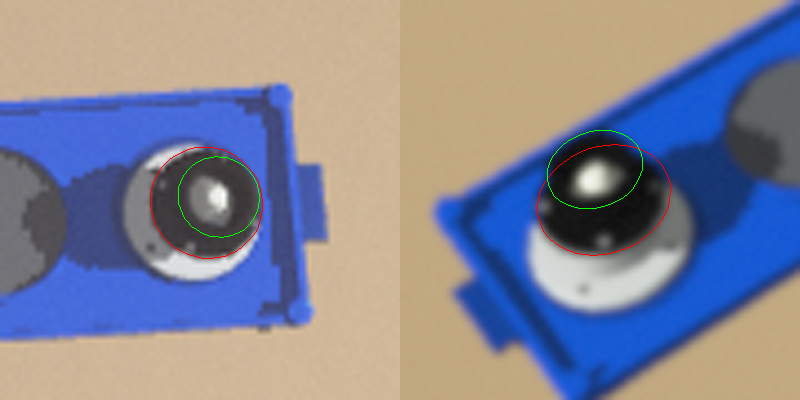

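Call:
carry_out:
  motion:
    - [[0,-1,0],[0,0,0]]
    - [[0,-1,0],[0,0,0]]
    - [[0,-1,0],[0,0,0]]
    - [[0,-1,0],[0,0,0]]
    - [[0,-0.6,0],[0,0,0]]
    - [[0,-0.3,0.5],[0,0,0]]
    - [[0,0,1],[0,0,0]]
    - [[0,0,1],[0,0,0]]
    - [[0,0,0.5],[0,0,0]]
    - [[0,0,0],[0,0,0]]

```text
t: 19.5
tcp_pos: [0.4314, 0.1239, 0.0474]
orientation: [0.001, 1.0, -0.0, -0.002]
contact_force: [0.1, 0.9, 0.3]
finger_gap: 0.0595
grasp_force: 0.0
```

Call:
carry_out:
  motion:
    - [[0,-0.15,0],[0,0,0]]
    - [[0,0,0.6],[0,0,0]]
    - [[0,0,0.5],[0,0,0]]
    - [[0,0,0.3],[0,0,0]]
    - [[0,0,0],[0,0,0]]
    - [[0,0,0],[0,0,0]]

```text
t: 20.1
tcp_pos: [0.4328, 0.1291, 0.0142]
orientation: [-0.0, 1.0, 0.0, 0.001]
contact_force: [0.4, 0.5, -0.9]
finger_gap: 0.0596
grasp_force: 0.0
```

Call:
carry_out:
  motion:
    - [[-0.04,0.05,0.11],[0,0,0]]
    - [[0,0,0],[0,0,0]]
    - [[0,0,0],[0,0,0]]

```text
t: 20.4
tcp_pos: [0.4313, 0.1275, 0.0111]
orientation: [-0.0, 1.0, 0.0, 0.0]
contact_force: [0.3, 0.1, 0.1]
finger_gap: 0.0598
grasp_force: 0.0
```

Call:
carry_out:
  motion:
    - [[0,0,0],[0,0,0]]
    - [[0,0,0],[0,0,0]]
    - [[0,0,0],[0,0,0]]
    - [[0,0,0],[0,0,0]]
    - [[0,0,0],[0,0,0]]
    - [[0,0,0],[0,0,0]]
    - [[0,0,0],[0,0,0]]
  hand: 0
  grip_force: 30

```text
t: 21.1
tcp_pos: [0.4314, 0.1276, 0.011]
orientation: [-0.0, 1.0, 0.0, 0.0]
contact_force: [-0.9, -0.2, 6.2]
finger_gap: 0.0221
grasp_force: 29.4
```

Call:
carry_out:
  motion:
    - [[0,0,-0.4],[0,0,0]]
    - [[0,0,-0.8],[0,0,0]]
    - [[0,0,-1],[0,0,0]]
    - [[0.4,0.4,-1],[0,0,0]]
    - [[0.6,0.8,-0.5],[0,0,0]]
    - [[0.8,1,0],[0,0,0]]
    - [[0.8,1,0],[0,0,0]]
    - [[0.8,1,0],[0,0,0]]
    - [[0.8,1,0],[0,0,0]]
    - [[0.8,1,0],[0,0,0]]

```text
t: 22.1
tcp_pos: [0.5567, -0.0286, 0.1035]
orientation: [-0.0, 1.0, 0.0, -0.0]
contact_force: [-0.6, 0.7, 0.3]
finger_gap: 0.0219
grasp_force: 29.4
```

Call:
carry_out:
  motion:
    - [[0.8,1,0],[0,0,0]]
    - [[0.34,1,0],[0,0,0]]
    - [[0,1,0],[0,0,0]]
    - [[0,1,0],[0,0,0]]
    - [[0,1,0],[0,0,0]]
    - [[0,1,0],[0,0,0]]
    - [[0,0.6,0],[0,0,0]]
    - [[0,0.27,0],[0,0,0]]
    - [[0,0,0],[0,0,0]]
    - [[0,0,0],[0,0,0]]

```text
t: 23.1
tcp_pos: [0.5849, -0.1985, 0.1033]
orientation: [-0.0, 1.0, 0.001, -0.0]
contact_force: [-0.6, 0.2, -0.1]
finger_gap: 0.0219
grasp_force: 29.4
```

Call:
carry_out:
  motion:
    - [[0,0.02,0.6],[0,0,0]]
    - [[0,0,1],[0,0,0]]
    - [[0,0,0.8],[0,0,0]]
    - [[0,0,0.5],[0,0,0]]
    - [[0,0,0.3],[0,0,0]]
    - [[0,0,0.16],[0,0,0]]
    - [[0,0,0],[0,0,0]]
    - [[0,0,0],[0,0,0]]

```text
t: 23.9
tcp_pos: [0.5856, -0.1997, 0.0201]
orientation: [0.0, 1.0, 0.0, 0.001]
contact_force: [-0.1, 0.2, -0.3]
finger_gap: 0.0221
grasp_force: 29.4
```

Call:
carry_out:
  motion:
    - [[0,0,0.05],[0,0,0]]
    - [[0,0,0.05],[0,0,0]]
    - [[0,0,0.03],[0,0,0]]
    - [[0,0,0],[0,0,0]]
    - [[0,0,0],[0,0,0]]

```text
t: 24.4
tcp_pos: [0.585, -0.1997, 0.0161]
orientation: [0.0, 1.0, 0.0, 0.0]
contact_force: [-0.6, 0.3, -0.8]
finger_gap: 0.0222
grasp_force: 29.4
```

Call:
carry_out:
  motion:
    - [[0,0,0.03],[0,0,0]]
    - [[0,0,0],[0,0,0]]
    - [[0,0,0.03],[0,0,0]]
    - [[0,0,0],[0,0,0]]
    - [[0,0,0],[0,0,0]]

```text
t: 24.9
tcp_pos: [0.585, -0.1997, 0.0151]
orientation: [0.0, 1.0, 0.0, 0.0]
contact_force: [-1.0, 0.4, 5.3]
finger_gap: 0.0222
grasp_force: 29.9
```

Call:
carry_out:
  motion:
    - [[0,0,0],[0,0,0]]
    - [[0,0,0],[0,0,0]]
    - [[0,0,0],[0,0,0]]
    - [[0,0,0],[0,0,0]]
    - [[0,0,-0.3],[0,0,0]]
    - [[0,0,-0.6],[0,0,0]]
    - [[0,0,-1],[0,0,0]]
    - [[-0.4,0,-0.7],[0,0,0]]
    - [[-0.8,-0.3,0],[0,0,0]]
    - [[-1,-0.5,0],[0,0,0]]
  hand: 0.5

```text
t: 25.9
tcp_pos: [0.5306, -0.18, 0.0808]
orientation: [0.0, 1.0, -0.0, 0.002]
contact_force: [-0.8, 0.9, 0.2]
finger_gap: 0.0429
grasp_force: 0.0
```

Call:
carry_out:
  motion:
    - [[-1,-0.5,0],[0,0,0]]
    - [[-1,-0.5,0],[0,0,0]]
    - [[-0.8,-0.3,0],[0,0,0]]
    - [[-0.4,-0.06,0],[0,0,0]]
    - [[-0.22,0,0],[0,0,0]]
    - [[0,0,0.5],[0,0,0]]
    - [[0,0,0.5],[0,0,0]]
    - [[0,0,0],[0,0,0]]
    - [[0,0,0],[0,0,0]]

```text
t: 26.8
tcp_pos: [0.4453, -0.1461, 0.0547]
orientation: [0.0, 1.0, 0.0, 0.0]
contact_force: [0.6, 0.6, 0.5]
finger_gap: 0.0425
grasp_force: 0.0
```

```bash
python3 - <<'E'
from look import *
look('led.png',[((.585,-.199),.033,.004,(0,255,0)),((.585,-.1997),.026,.009,(0,0,255))],at=(.585,-.199,.01))
E
```

```text
26.8 [ 0.4453 -0.1461  0.0547] 0.04251034077328041 [0.6 0.6 0.5]
```

View pics/led.png

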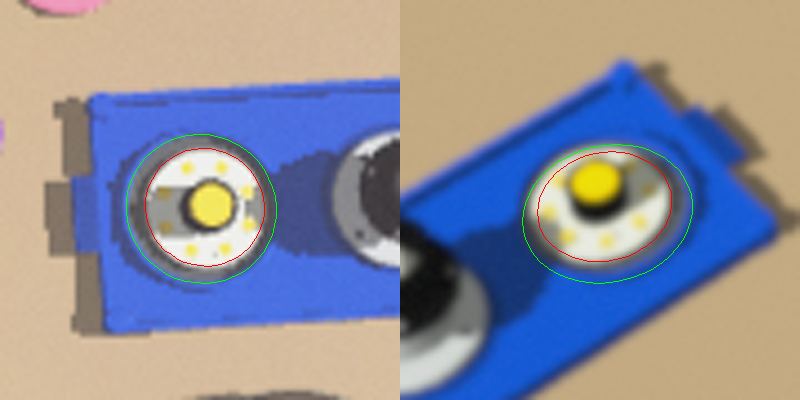

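The LED board lies flat inside the ring, near crop pixel (205,207), with its component side up. The button board is next.

Call:
carry_out:
  motion:
    - [[-0.02,0,0.6],[0,0,0]]
    - [[0,0,0.6],[0,0,0]]
    - [[0,0,0.4],[0,0,0]]
    - [[0,0,0.14],[0,0,0]]
    - [[0,0,0],[0,0,0]]
    - [[0,0,0],[0,0,0]]

```text
t: 27.5
tcp_pos: [0.4445, -0.1458, 0.0115]
orientation: [0.0, 1.0, 0.0, 0.001]
contact_force: [-0.2, -0.6, 0.0]
finger_gap: 0.0427
grasp_force: 0.0
```

Call:
carry_out:
  motion:
    - [[0,0,0],[0,0,0]]
    - [[0,0,0],[0,0,0]]
    - [[0,0,0],[0,0,0]]
    - [[0,0,0],[0,0,0]]
    - [[0,0,0],[0,0,0]]
    - [[0,0,0],[0,0,0]]
  hand: 0

```text
t: 28.1
tcp_pos: [0.4445, -0.1458, 0.0118]
orientation: [0.0, 1.0, 0.001, 0.001]
contact_force: [-1.3, 1.2, 6.8]
finger_gap: 0.0218
grasp_force: 29.4
```

Call:
carry_out:
  motion:
    - [[0,0,-0.4],[0,0,0]]
    - [[0,0,-0.8],[0,0,0]]
    - [[0,0,-1],[0,0,0]]
    - [[0.4,-0.4,-1],[0,0,0]]
    - [[0.6,-0.8,-0.5],[0,0,0]]
    - [[0.8,-1,0],[0,0,0]]
    - [[0.8,-1,0],[0,0,0]]
    - [[0.8,-1,0],[0,0,0]]
    - [[0.8,-1,0],[0,0,0]]
    - [[0.8,-1,0],[0,0,0]]

```text
t: 29.1
tcp_pos: [0.5692, 0.0104, 0.104]
orientation: [-0.0, 1.0, 0.0, -0.0]
contact_force: [0.5, 0.1, -1.0]
finger_gap: 0.0218
grasp_force: 29.4
```

Call:
carry_out:
  motion:
    - [[0.4,-1,0],[0,0,0]]
    - [[0.26,-1,0],[0,0,0]]
    - [[0,-1,0],[0,0,0]]
    - [[0,-1,0],[0,0,0]]
    - [[0,-1,0],[0,0,0]]
    - [[0,-1,0],[0,0,0]]
    - [[0,-1,0],[0,0,0]]
    - [[0,-1,0],[0,0,0]]
    - [[0,-0.8,0],[0,0,0]]
    - [[0,-0.4,0],[0,0,0]]

```text
t: 30.1
tcp_pos: [0.585, 0.2409, 0.1037]
orientation: [-0.0, 1.0, 0.001, 0.0]
contact_force: [-0.0, -0.4, -0.4]
finger_gap: 0.022
grasp_force: 29.4
```

Call:
carry_out:
  motion:
    - [[0,-0.2,0],[0,0,0]]
    - [[0,-0.07,0.4],[0,0,0]]
    - [[0,0,0.8],[0,0,0]]
    - [[0,0,0.6],[0,0,0]]
    - [[0,0,0],[0,0,0]]
    - [[0,0,0],[0,0,0]]

```text
t: 30.7
tcp_pos: [0.5852, 0.2452, 0.0582]
orientation: [0.0, 1.0, -0.0, -0.0]
contact_force: [-0.6, -0.3, 0.2]
finger_gap: 0.0219
grasp_force: 29.4
```

Seating should come at TCP z of about 0.0155.

Call:
carry_out:
  motion:
    - [[0.03,0,0.6],[0,0,0]]
    - [[0,0,0.5],[0,0,0]]
    - [[0,0,0.3],[0,0,0]]
    - [[0,0,0.14],[0,0,0]]
    - [[0,0,0.05],[0,0,0]]
    - [[0,0,0.05],[0,0,0]]
    - [[0,0,0],[0,0,0]]
    - [[0,0,0],[0,0,0]]

```text
t: 31.5
tcp_pos: [0.5861, 0.2463, 0.018]
orientation: [-0.0, 1.0, 0.0, 0.0]
contact_force: [-0.2, -0.4, -1.0]
finger_gap: 0.0218
grasp_force: 29.4
```

Call:
carry_out:
  motion:
    - [[0,0,0.02],[0,0,0]]
    - [[0,0,0],[0,0,0]]
    - [[0,0,0.02],[0,0,0]]
    - [[0,0,0],[0,0,0]]
    - [[0,0,0],[0,0,0]]

```text
t: 32.0
tcp_pos: [0.5859, 0.2461, 0.0166]
orientation: [0.0, 1.0, 0.0, 0.0]
contact_force: [0.2, -0.5, -1.0]
finger_gap: 0.0221
grasp_force: 29.4
```

Call:
carry_out:
  motion:
    - [[0,0,0.03],[0,0,0]]
    - [[0,0,0],[0,0,0]]
    - [[0,0,0.03],[0,0,0]]
    - [[0,0,0],[0,0,0]]
    - [[0,0,0],[0,0,0]]

```text
t: 32.5
tcp_pos: [0.586, 0.2461, 0.0158]
orientation: [-0.0, 1.0, 0.001, 0.0]
contact_force: [-2.9, 0.1, 5.0]
finger_gap: 0.022
grasp_force: 29.9
```

Call:
carry_out:
  motion:
    - [[0,0,0],[0,0,0]]
    - [[0,0,0],[0,0,0]]
    - [[0,0,0],[0,0,0]]
    - [[0,0,0],[0,0,0]]
    - [[0,0,-0.3],[0,0,0]]
    - [[0,0,-0.6],[0,0,0]]
    - [[0,0,-1],[0,0,0]]
    - [[-0.4,0,-0.7],[0,0,0]]
    - [[-0.8,-0.2,0],[0,0,0]]
    - [[-1,-0.4,0],[0,0,0]]
  hand: 0.5

```text
t: 33.5
tcp_pos: [0.5316, 0.2613, 0.0824]
orientation: [-0.001, 1.0, -0.0, 0.002]
contact_force: [-0.3, 0.0, -1.8]
finger_gap: 0.0427
grasp_force: 0.0
```

Call:
carry_out:
  motion:
    - [[-1,-0.4,0],[0,0,0]]
    - [[-1,-0.3,0],[0,0,0]]
    - [[-1,-0.15,0],[0,0,0]]
    - [[-0.7,0,0],[0,0,0]]
    - [[-0.3,0,0],[0,0,0]]
    - [[0,0,0.5],[0,0,0]]
    - [[0,0,0.5],[0,0,0]]
    - [[0,0,0],[0,0,0]]
    - [[0,0,0],[0,0,0]]
  hand: 0.7

```text
t: 34.4
tcp_pos: [0.4316, 0.2825, 0.0557]
orientation: [-0.0, 1.0, 0.0, 0.0]
contact_force: [0.5, 0.2, 0.3]
finger_gap: 0.0598
grasp_force: 0.0
```

```bash
python3 - <<'E'
from look import *
look('btn.png',[((.586,.246),.033,.004,(0,255,0)),((.586,.246),.026,.009,(0,0,255)),((.59,.159),.003,.051,(0,0,255)),((.59,.159),.0095,.041,(0,0,255))],at=(.587,.21,.01),half=60)
E
```

```text
34.4 [0.4316 0.2825 0.0557] 0.05983500838353741 [0.5 0.2 0.3]
```

View pics/btn.png

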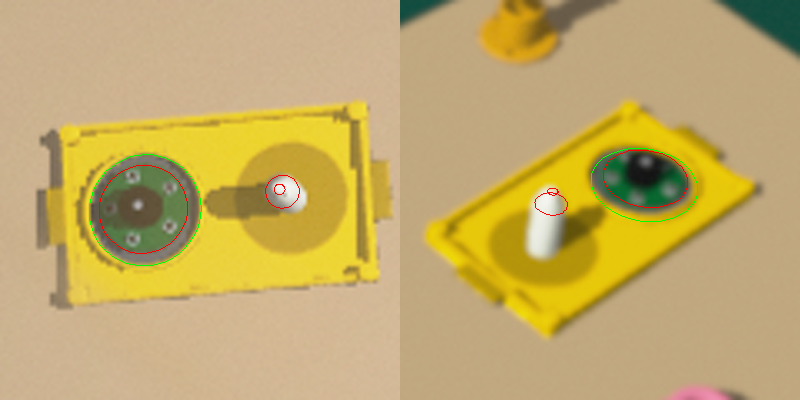

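The green board is flat in its ring, near crop pixel (145,210), and the spigot estimate matches at (285,192). Now the brass bush.

Call:
carry_out:
  motion:
    - [[-0.02,0,0.6],[0,0,0]]
    - [[0,0,0.6],[0,0,0]]
    - [[0,0,0.5],[0,0,0]]
    - [[0,0,0.2],[0,0,0]]
    - [[0,0,0],[0,0,0]]
    - [[0,0,0],[0,0,0]]

```text
t: 35.1
tcp_pos: [0.4308, 0.2826, 0.0082]
orientation: [-0.0, 1.0, 0.0, 0.0]
contact_force: [-0.4, 0.4, 1.1]
finger_gap: 0.0601
grasp_force: 0.0
```

Call:
carry_out:
  motion:
    - [[0,0,0],[0,0,0]]
    - [[0,0,0],[0,0,0]]
    - [[0,0,0],[0,0,0]]
    - [[0,0,0],[0,0,0]]
    - [[0,0,0],[0,0,0]]
    - [[0,0,0],[0,0,0]]
  hand: 0
  grip_force: 50

```text
t: 35.7
tcp_pos: [0.4308, 0.2827, 0.0086]
orientation: [-0.001, 1.0, 0.001, 0.001]
contact_force: [-1.1, -0.2, 6.6]
finger_gap: 0.0304
grasp_force: 49.4
```

Call:
carry_out:
  motion:
    - [[0,0,-0.4],[0,0,0]]
    - [[0,0,-0.8],[0,0,0]]
    - [[0,0,-1],[0,0,0]]
    - [[0.3,0.2,-1],[0,0,0]]
    - [[0.8,0.6,-0.4],[0,0,0]]
    - [[1,0.8,0],[0,0,0]]
    - [[1,0.8,0],[0,0,0]]
    - [[1,0.8,0],[0,0,0]]
    - [[1,0.8,0],[0,0,0]]
    - [[0.7,0.5,0],[0,0,0]]

```text
t: 36.7
tcp_pos: [0.5764, 0.1682, 0.0976]
orientation: [0.0, 1.0, -0.0, -0.0]
contact_force: [0.3, -0.5, -1.7]
finger_gap: 0.0305
grasp_force: 49.8
```

Call:
carry_out:
  motion:
    - [[0.4,0.3,0],[0,0,0]]
    - [[0.17,0.14,0],[0,0,0]]
    - [[0,0,0],[0,0,0]]
    - [[0,0,0.4],[0,0,0]]
    - [[0,0,0.2],[0,0,0]]
    - [[0,0,0],[0,0,0]]
    - [[0,0,0],[0,0,0]]

```text
t: 37.4
tcp_pos: [0.5893, 0.1592, 0.0823]
orientation: [0.0, 1.0, 0.001, -0.0]
contact_force: [-0.6, 0.5, -1.6]
finger_gap: 0.0305
grasp_force: 49.8
```

Underside is at 0.074 m. I descend over the cone slowly.

Call:
carry_out:
  motion:
    - [[0.02,0,0.4],[0,0,0]]
    - [[0,0,0.4],[0,0,0]]
    - [[0,0,0.3],[0,0,0]]
    - [[0,0,0.2],[0,0,0]]
    - [[0,0,0.2],[0,0,0]]
    - [[0,0,0],[0,0,0]]

```text
t: 38.0
tcp_pos: [0.5898, 0.1586, 0.0441]
orientation: [0.0, 1.0, 0.0, -0.001]
contact_force: [-0.4, 0.7, -1.8]
finger_gap: 0.0303
grasp_force: 49.8
```

Call:
carry_out:
  motion:
    - [[0,0,0.2],[0,0,0]]
    - [[0,0,0.2],[0,0,0]]
    - [[0,0,0.2],[0,0,0]]
    - [[0,0,0.2],[0,0,0]]
    - [[0,0,0],[0,0,0]]

```text
t: 38.5
tcp_pos: [0.5896, 0.1586, 0.0241]
orientation: [0.0, 1.0, 0.0, -0.001]
contact_force: [-0.4, -0.3, -2.4]
finger_gap: 0.0308
grasp_force: 49.8
```

Call:
carry_out:
  motion:
    - [[0,0,0.16],[0,0,0]]
    - [[0,0,0.12],[0,0,0]]
    - [[0,0,0.08],[0,0,0]]
    - [[0,0,0.04],[0,0,0]]
    - [[0,0,0],[0,0,0]]
    - [[0,0,0],[0,0,0]]

```text
t: 39.1
tcp_pos: [0.5903, 0.1589, 0.0152]
orientation: [-0.0, 1.0, 0.0, 0.0]
contact_force: [-0.4, 1.0, -1.8]
finger_gap: 0.0305
grasp_force: 49.8
```

Call:
carry_out:
  motion:
    - [[0,0,0.03],[0,0,0]]
    - [[0,0,0],[0,0,0]]
    - [[0,0,0],[0,0,0]]

```text
t: 39.4
tcp_pos: [0.5903, 0.1589, 0.0144]
orientation: [-0.0, 1.0, 0.0, 0.0]
contact_force: [-0.1, 0.1, -1.4]
finger_gap: 0.0307
grasp_force: 49.8
```

Call:
carry_out:
  motion:
    - [[0,0,0.03],[0,0,0]]
    - [[0,0,0],[0,0,0]]
    - [[0,0,0.03],[0,0,0]]
    - [[0,0,0],[0,0,0]]
    - [[0,0,0],[0,0,0]]

```text
t: 39.9
tcp_pos: [0.5902, 0.1588, 0.0128]
orientation: [0.0, 1.0, 0.0, -0.0]
contact_force: [0.4, 0.9, -1.3]
finger_gap: 0.0304
grasp_force: 49.8
```

Call:
carry_out:
  motion:
    - [[0,0,0.02],[0,0,0]]
    - [[0,0,0.02],[0,0,0]]
    - [[0,0,0],[0,0,0]]
    - [[0,0,0],[0,0,0]]

```text
t: 40.3
tcp_pos: [0.5903, 0.1589, 0.0126]
orientation: [-0.0, 1.0, 0.0, 0.0]
contact_force: [-3.1, -0.9, 5.9]
finger_gap: 0.0308
grasp_force: 50.4
```

The bush is seated home. I release it and retreat clear.

Call:
carry_out:
  motion:
    - [[0,0,0],[0,0,0]]
    - [[0,0,0],[0,0,0]]
    - [[0,0,0],[0,0,0]]
    - [[0,0,0],[0,0,0]]
    - [[0,0,-0.3],[0,0,0]]
    - [[0,0,-0.6],[0,0,0]]
    - [[0,0,-1],[0,0,0]]
    - [[0,0,-1],[0,0,0]]
    - [[0,0,-1],[0,0,0]]
    - [[0,0,-1],[0,0,0]]
  hand: 0.6

```text
t: 41.3
tcp_pos: [0.5902, 0.1588, 0.136]
orientation: [-0.0, 1.0, 0.0, 0.0]
contact_force: [0.7, 0.5, 0.1]
finger_gap: 0.0513
grasp_force: 0.0
```

Call:
carry_out:
  motion:
    - [[-1,0,-1],[0,0,0]]
    - [[-1,0,-1],[0,0,0]]
    - [[-1,0,0],[0,0,0]]
    - [[-1,0,0],[0,0,0]]
    - [[-1,0,0],[0,0,0]]
    - [[-1,0,0],[0,0,0]]
    - [[-0.5,0,0],[0,0,0]]
    - [[0,0,0],[0,0,0]]
    - [[0,0,0],[0,0,0]]

```text
t: 42.2
tcp_pos: [0.4286, 0.1592, 0.1849]
orientation: [-0.0, 1.0, 0.001, 0.001]
contact_force: [0.5, 0.3, -0.3]
finger_gap: 0.0513
grasp_force: 0.0
```

```bash
python3 - <<'E'
from look import *
look('x.png',[((.59,.159),.027,.009,(0,0,255)),((.59,.159),.016,.034,(0,255,0))],at=(.59,.2,.01),half=60)
f=grab_frame('scene')['img'];a=cv2.imread('pics/x.png')
cv2.imwrite('pics/final.png',np.hstack([cv2.resize(a[:,:400],(400,400)),cv2.resize(f[130:430,80:380],(400,400))]))
cv2.imwrite('pics/final2.png',cv2.resize(f,(800,600)))
E
```

```text
42.2 [0.4286 0.1592 0.1849] 0.05130161444176296 [ 0.5  0.3 -0.3]
```

View pics/x.png

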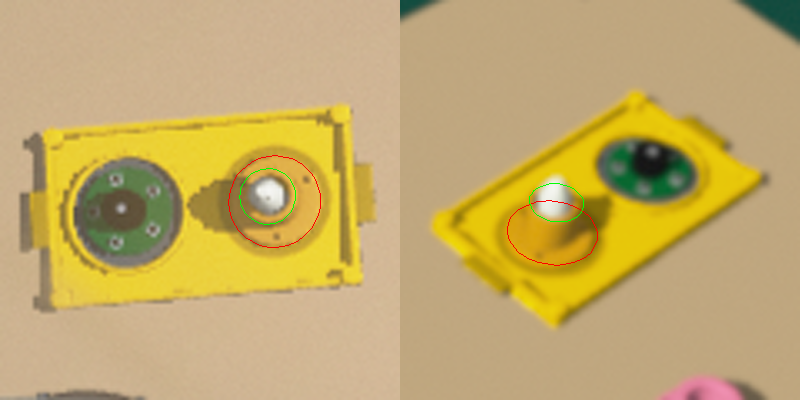

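View pics/final2.png

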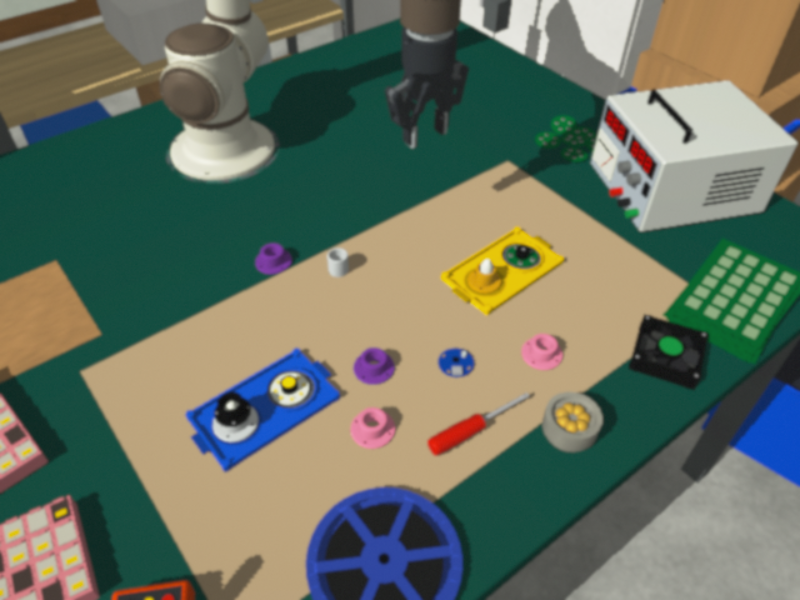

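Both kits are complete. The bush sits home at crop pixel (275,200), the stack and boards are in place, and the look-alikes, tube, spare board and screwdriver have not moved.

```bash
python3 -c "
from bench import *
print(finish_job())"
```

```text
the job is handed in; nothing more can be done
None
```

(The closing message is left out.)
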